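# Close up the packing tray and add the last brush

## Robot

A 7-joint arm with a two-finger parallel gripper is mounted at the origin on the work surface. World frame = base frame: x ahead of the robot, y to its left, z up, the work surface at z = 0. Lengths are in m, angles in rad, forces in N, time in s.
With the tool pointing down it reaches from about 0.35 to 0.9 m from the base axis. Payload 19.9 kg.
Tool frame: the origin (TCP) lies between the finger pads; the fingertips stand 19 mm ahead of it and the grasp point (between the pads) is the TCP; z points along the fingers, y is the line along which they close (so a half turn about z gives the same grasp; the last joint's range is limited). The gripper opens to 94 mm and grips with 3 to 60 N. Pads are 16 mm wide; open, the fingers measure 119 mm over their backs; the gripper's body (75 mm by 177 mm) begins 78 mm behind the grasp point.
Start: joints at [1.22, 0.417, -0.01, 1.614, 0.005, 1.111, -0.053], TCP at [0.191, -0.595, 0.224] pointing down, gripper open.
Joint ranges: [-2.81, 2.81], [-0.39, 2.02], [-1.27, 1.25], [0.06, 2.57], [-1.19, 4.33], [0.19, 2], [-2.82, 2.82]. Speed limits (rad/s): [1.89, 1.89, 2.39, 2.39, 3.01, 3.01, 3.01].

## Interface

Orientations are given as a 3x3 rotation matrix whose columns are the frame's x, y, z axes.
In Python, from rig import robot gives the robot as it stands. Calls block until the motion is done:
- robot.move_ptp(position, orientation): joint-space move of the TCP to a pose.
- robot.move_linear(position, velocity=0.15, frame=None, threshold=None): straight line of the TCP; frame=None keeps the orientation; velocity is the mean speed in m/s. With threshold (N) it stops when the force on the tool has changed by that much, and returns True; else False.
- robot.goto_joints(angles): joint-space move.
- robot.gripper_to(opening): finger opening in m; the grip force is fixed at half the most; returns when the fingers have stopped.
- robot.pause(seconds).
- robot.ik(position, orientation): joint angles nearest the present ones, or None.
- robot.get_state(): the state.
- robot.grab_frame(name): name is "scene" or "top"; returns the picture (400x640x3 uint8, red, green, blue); there is no depth.
- robot.camera_info(name): a dict with "fx", "fy", "cx", "cy" (pixels), "rvec" (rotation vector, rad) and "tvec" (3), from world to camera coordinates, as OpenCV has them. Camera axes: x right, y down, z forward; pixel columns grow to the right and rows downward; lengths in m; the calibration is good to about 2 mm. A picture is of the moment at which its call begins. camera_info takes no time and is no camera call.
A pose or a line that the arm cannot do raises robot.PlanningError and nothing moves.
- robot.sign_off(): hands the job in; it is judged then, once.
The state is a dict: "time": time; "qpos": joint angles; "joint_vel": joint speeds; "effort": joint torques, N m; "ee_pos": TCP position; "tool_rot": TCP orientation; "force": force on the tool from outside, world axes, zero at the start; "moment": the same for the moment, N m; "opening": finger opening in m; "grasp_force": force on a finger pad.
Only numpy, scipy, OpenCV 4.12 (cv2) and the standard library are available. Lean on these libraries where they do the work, as an engineer would, in place of code of your own. Each camera call takes 0.05 s, during which the arm holds its last target. There are 200 camera calls.

## Task

The blue packing tray must also take the wooden brush with the raised grip, but the carton and the two tins in it stand so loosely that no gap is wide enough. Without lifting or tipping them, slide the carton and the tins aside to make one, then set the brush into the gap, pins down and lengthwise like the carton, so that all four pieces stand flat on the tray floor. Lower the brush in, do not drop it, and leave the glue pot, the tape roll and the hairbrush on the bench alone.

Things in the scene. Friction and masses are not known exactly. Their poses are not given: they have to be found in the camera images.
- tray: Shallow open blue plastic tray, fixed to the bench, 196 (x) by 200 (y) mm outside, 40 mm high; walls and floor 5 mm thick, so inside 186 by 190 mm with the floor 5 mm above the bench. Outer rim lip 3 mm. Origin: centre of its underside; x runs along the carton and the gap, y across them; yaw varies.
- carton: Closed cardboard carton, 170 (x) by 60 (y) by 40 mm high, about 0.25 kg, standing loosely in the tray on its +y side, long side roughly along tray x. Origin: centre of its underside, z up.
- tin1: Closed round plain metal tin, 60 mm diameter, 42 mm high, about 0.2 kg, standing loosely in the tray on its -y side, at the tray's -x end. Origin: centre of its underside, z up.
- tin2: Second tin, the same size, on the tray's -y side at its +x end. Origin: centre of its underside, z up.
- brush: Wooden massage brush, about 0.25 kg, lying on the bench left or right of the tray, pins down. Pin pad 136 by 52 by 14 mm, above it a board 150 (x) by 62 (y) by 20 mm, on top of the board a solid raised grip bar 90 (x) by 24 (y) by 32 mm; 66 mm high in all. Origin: centre of its underside (pin tips), z up; x runs along board and grip. It looks the same turned by half a turn.
- glue_pot: Bystander: closed black pot with a white band, 80 mm diameter, 88 mm high, on the bench on the other side of the tray from the brush. Origin: centre of its underside.
- tape: Bystander: roll of packing tape lying flat, 100 mm outer diameter, 48 mm high, beyond the tray. Origin: centre of its underside.
- hairbrush: Bystander: plain flat wooden hairbrush, about 190 mm long, 17 mm high, head 64 mm across, lying beyond the tray. Origin: on its underside near mid length; x points towards the head.

How it is judged:
By the outcome, as a careful person would: the job done as asked, in the order asked, and still so for the second after the job is handed in, with the robot touching nothing.
It also fails if it takes over 64 s, if anything falls off the work surface, if the arm or the gripper's body presses on something with over 40 N, if the wrist force passes 120 N, or if a joint passes its speed limit or range.

## Working session

There is one attempt and no reset: what is moved stays moved. The work goes in short steps, each a Python script; the robot and the scene stay as the last script left them, time stands still between calls to the robot, and variables do not carry over. Pictures are saved under pics/ and viewed, at most 10 in all, crops included, and the job is handed in when it is done.

```bash
mkdir -p pics; ls
python3 - <<'E'
from rig import robot
import cv2
for n in("scene","top"):
    im=robot.grab_frame(n); cv2.imwrite(f"pics/{n}0.png",im[:,:,::-1]); print(n,robot.camera_info(n))
s=robot.get_state(); print(s["time"],s["ee_pos"],s["tool_rot"],s["opening"])
E
```

```text
pics
scene {'fx': 438.52208979527137, 'fy': 438.52208979527137, 'cx': 325.6224985644278, 'cy': 196.5827001154418, 'rvec': array([ 1.86022256,  1.61510424, -0.65506672]), 'tvec': array([-0.09954263, -0.40537643,  1.37133238])}
top {'fx': 380.0765403071035, 'fy': 380.0765403071035, 'cx': 320.8542677797007, 'cy': 202.93822195007044, 'rvec': array([ 2.26073319, -1.8961377 ,  0.23769119]), 'tvec': array([-0.09407933,  0.62265997,  0.86240286])}
0.1 [ 0.19043455 -0.59494746  0.22388413] [[ 9.52389302e-01  3.04884300e-01 -4.25582576e-04]
 [ 3.04884582e-01 -9.52388768e-01  1.01278879e-03]
 [-9.65366635e-05 -1.09432278e-03 -9.99999397e-01]] 0.09418831603714792
```

View pics/top0.png

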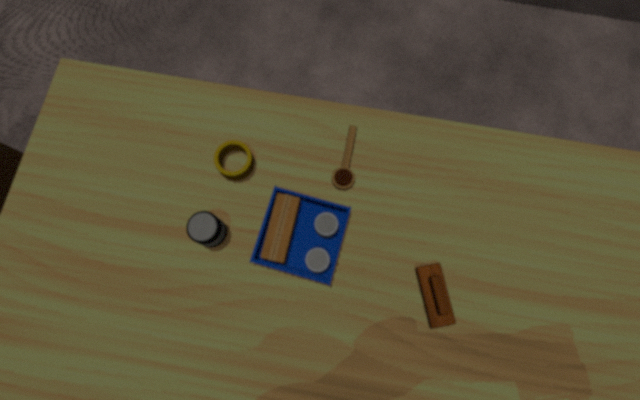

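View pics/scene0.png

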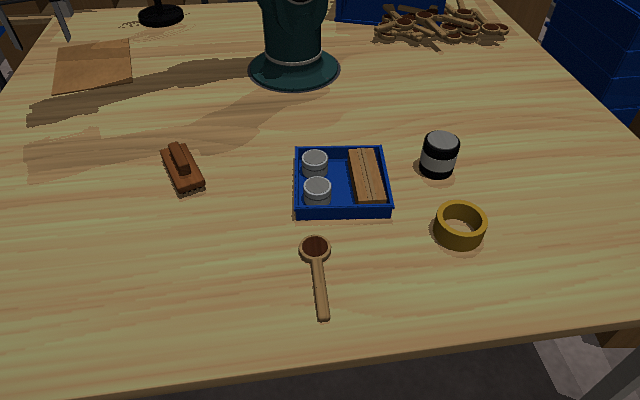

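```bash
cat > h.py <<'E'
import numpy as np, cv2
from rig import robot
class Cam:
    def __init__(s,n):
        c=robot.camera_info(n); s.R=cv2.Rodrigues(c["rvec"])[0]; s.t=np.array(c["tvec"]); s.K=np.array([[c["fx"],0,c["cx"]],[0,c["fy"],c["cy"]],[0,0,1]])
        s.C=-s.R.T@s.t; s.P=s.K@np.c_[s.R,s.t]
    def ray(s,p): d=s.R.T@np.linalg.solve(s.K,[p[0],p[1],1]); return d/np.linalg.norm(d)
    def plane(s,p,z): d=s.ray(p); return s.C+d*(z-s.C[2])/d[2]
    def proj(s,X): q=s.P@np.r_[X,1]; return q[:2]/q[2]
S,T=Cam("scene"),Cam("top")
def tri(ps,pt):
    X=cv2.triangulatePoints(S.P,T.P,np.float64(ps).reshape(2,1),np.float64(pt).reshape(2,1))[:,0]; X=X[:3]/X[3]
    return X, np.linalg.norm(S.proj(X)-ps), np.linalg.norm(T.proj(X)-pt)
E
python3 - <<'E'
from h import *
print("cams",S.C.round(3),T.C.round(3))
for n,(x0,y0,x1,y1) in (("top",(180,170,480,340)),("scene",(140,120,460,230))):
    im=cv2.imread(f"pics/{n}0.png"); hsv=cv2.cvtColor(im,cv2.COLOR_BGR2HSV)
    b=cv2.inRange(hsv,(100,120,40),(125,255,255)); b[:y0]=0;b[y1:]=0;b[:,:x0]=0;b[:,x1:]=0
    cs=max(cv2.findContours(b,0,2)[0],key=cv2.contourArea); hull=cv2.convexHull(cs)
    print(n,"tray",[p[0].tolist() for p in cv2.approxPolyDP(hull,4,True)])
    fill=np.zeros_like(b); cv2.drawContours(fill,[hull],-1,255,-1)
    g=cv2.inRange(hsv,(0,0,70 if n=="top" else 120),(180,60,255))&fill
    for c in cv2.findContours(g,0,2)[0]:
        if cv2.contourArea(c)>80: print(" tin",np.round(cv2.fitEllipse(c)[0],1),np.round(cv2.fitEllipse(c)[1],1),cv2.contourArea(c))
    for nm,m in(("carton",cv2.inRange(hsv,(5,60,60),(28,255,255))&fill),):
        for c in cv2.findContours(m,0,2)[0]:
            if cv2.contourArea(c)>150: print(" ",nm,cv2.contourArea(c),cv2.boxPoints(cv2.minAreaRect(c)).round(1).tolist())
    f=3; crops=[im[170:300,240:370],im[250:340,400:470]] if n=="top" else [im[135:230,285:405],im[130:205,145:220]]
    crops=[cv2.resize(c,None,fx=4 if n=="top" else 4,fy=4,interpolation=cv2.INTER_CUBIC) for c in crops]
    if n=="top": crops=[np.clip(c.astype(float)*1.7,0,255).astype(np.uint8) for c in crops]
    H=max(c.shape[0] for c in crops); cv2.imwrite(f"pics/crop_{n}.png",np.hstack([cv2.copyMakeBorder(c,0,H-c.shape[0],0,0,0) for c in crops]))
    br=im[295,425] if n=="top" else im[165,178]; print("brush hsv",hsv[320,438] if n=="top" else hsv[188,195], hsv[295,428] if n=="top" else hsv[150,178], "table",hsv[295,460] if n=="top" else hsv[190,230])
E
```

```text
cams [ 1.255 -0.09   0.687] [ 0.407 -0.018  0.987]
top tray [[275, 187], [349, 208], [329, 283], [251, 260]]
 tin [317.3 259.6] [23.  23.9] 425.0
 tin [325.8 223.7] [22.3 22.8] 393.5
  carton 1528.5 [[259.8999938964844, 257.5], [276.3999938964844, 191.39999389648438], [299.70001220703125, 197.1999969482422], [283.20001220703125, 263.29998779296875]]
brush hsv [ 13 193  82] [ 14 212  83] table [ 29  99 103]
scene tray [[381, 145], [394, 207], [390, 217], [296, 219], [295, 146]]
  carton 1379.0 [[347.29998779296875, 149.39999389648438], [374.79998779296875, 143.60000610351562], [387.0, 201.60000610351562], [359.5, 207.39999389648438]]
brush hsv [ 13 210  17] [ 13 178  93] table [ 21  98 145]
```

View pics/crop_top.png

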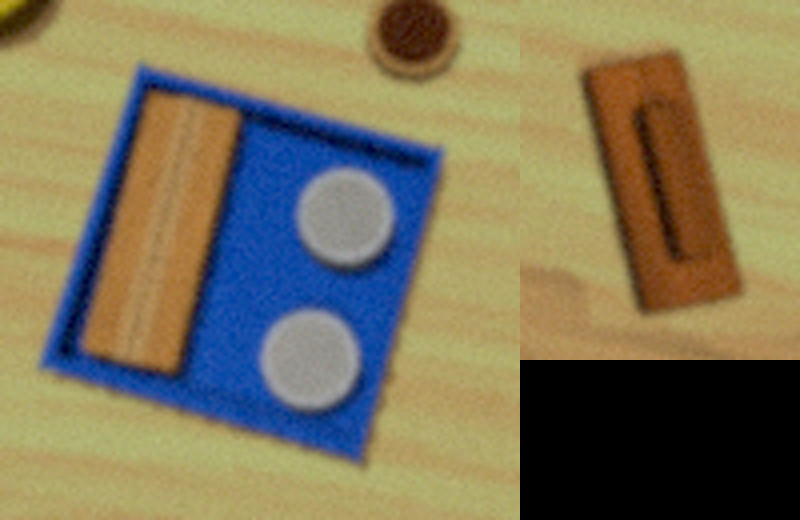

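View pics/crop_scene.png

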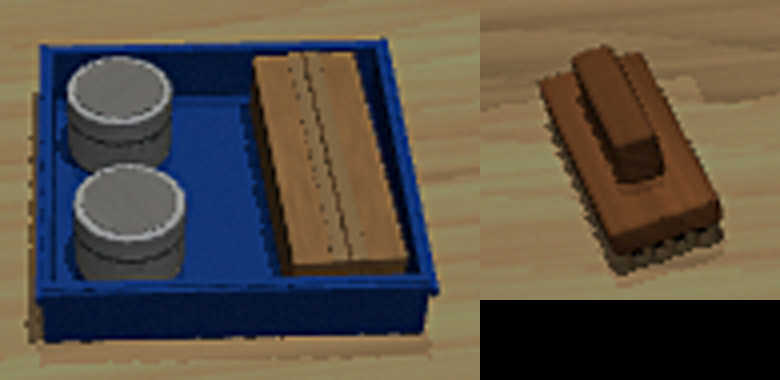

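```bash
cat > m.py <<'E'
from h import *
t=lambda L,ox=0,o=(240,170): [((x-ox+.5)/4-.5+o[0],(y+.5)/4-.5+o[1]) for x,y in L]
tt=t([(138,67),(442,149),(362,462),(42,367)]); ts=t([(388,40),(437,291)],0,(285,135)),t([(36,291),(40,44)],0,(285,135))
# top view order TL(far,+y),TR(far,-y),BR(near,-y),BL(near,+y)
ts=t([(437,291),(36,291),(40,44),(388,40)],0,(285,135))
ct=t([(150,92),(243,110),(182,375),(82,352)]); cs=t([(407,260),(282,263),(252,56),(358,52)],0,(285,135))
it=[(325.8,223.7),(317.3,259.6)]; is_=t([(130,202),(120,90)],0,(285,135))
gt=t([(650,103),(682,97),(716,252),(686,260)],520,(400,250)); gs=t([(663,133),(622,143),(572,53),(608,45)],480,(145,130))
gs=[gs[0],gs[1],gs[2],gs[3]]
def quad(n,a,b):
    X=[]
    for p,q in zip(a,b): x,e,f=tri(p,q); X.append(x); print(n,(x*1000).round(1),round(e,2),round(f,2))
    return np.array(X)
R=quad("rim",ts,tt);C=quad("carton",cs,ct);I=quad("tin",is_,it);G=quad("grip",gs,gt)
for n,Q,z,a,b in(("rim",R,.04,tt,ts),("carton",C,.045,ct,cs),("grip",G,.066,gt,gs)):
    for c,l in((T,a),(S,b)):
        q=np.array([c.plane(p,z) for p in l]); u=(q[0]+q[1]-q[2]-q[3])[:2]; v=(q[0]-q[1]+q[3]-q[2])[:2]
        print(n,"ctr",(q.mean(0)*1000).round(1),"yaw u",np.degrees(np.arctan2(u[1],u[0])).round(2),"yaw v-90",np.degrees(np.arctan2(v[1],v[0])).round(2)-90,"len",(np.linalg.norm(u)/2*1e3).round(1),(np.linalg.norm(v)/2*1e3).round(1))
for i in range(2): print("tin",(T.plane(it[i],.047)*1e3).round(1),(S.plane(is_[i],.047)*1e3).round(1))
E
python3 m.py
```

```text
rim [662.4 145.1  33.9] 0.02 0.02
rim [641.  -58.9  40.6] 0.14 0.15
rim [439.3 -39.2  38.3] 0.56 0.71
rim [461.9 165.6  37.5] 0.58 0.74
carton [645.3 132.8  41.1] 0.01 0.02
carton [642.7  68.9  45.2] 0.83 0.88
carton [471.9  80.4  42.4] 1.08 1.36
carton [475.1 143.4  41.2] 0.86 1.09
tin [586.4  -4.2  44.3] 0.17 0.19
tin [494.2   1.7  44.2] 0.37 0.46
grip [ 502.6 -271.7   65.9] 1.68 2.01
grip [ 509.4 -291.4   66.8] 1.17 1.4
grip [ 424.4 -324.1   64.3] 0.07 0.1
grip [ 416.7 -306.4   62.4] 0.4 0.52
rim ctr [550.6  52.   40. ] yaw u -5.25 yaw v-90 -5.859999999999999 len 201.6 204.5
rim ctr [553.7  53.   40. ] yaw u -6.27 yaw v-90 -7.1200000000000045 len 202.2 204.7
carton ctr [558.2 105.1  45. ] yaw u -2.26 yaw v-90 -2.010000000000005 len 171.1 62.2
carton ctr [561.5 106.3  45. ] yaw u -4.69 yaw v-90 -5.0 len 169.0 63.3
grip ctr [ 463.5 -300.3   66. ] yaw u 18.82 yaw v-90 22.11 len 90.6 19.1
grip ctr [ 465.4 -296.3   66. ] yaw u 23.26 yaw v-90 14.189999999999998 len 89.5 20.9
tin [585.8  -4.7  47. ] [589.3  -4.2  47. ]
tin [493.9   0.6  47. ] [497.6   2.2  47. ]
```

```bash
cat >> h.py <<'E'
yaw=np.radians(-6.1); tc=np.array([.552,.0525])
def rot(a): return np.array([[np.sin(a)*-1,np.cos(a),0],[np.cos(a),np.sin(a),0],[0,0,-1.]])  # tool y at angle a, z down
def W(x,y,z,a=yaw): return np.r_[tc+np.array([[np.cos(a),-np.sin(a)],[np.sin(a),np.cos(a)]])@[x,y],z]
def L(p,a=yaw): return np.array([[np.cos(a),np.sin(a)],[-np.sin(a),np.cos(a)]])@(np.array(p)[:2]-tc)
def st(m=""):
    s=robot.get_state(); print(m,round(s["time"],2),"tray mm",(L(s["ee_pos"])*1e3).round(1),"z",round(s["ee_pos"][2]*1e3,1),"F",np.round(s["force"],1),"M",np.round(s["moment"],2),"op",round(s["opening"]*1e3,1),"gf",round(s["grasp_force"],1)); return s
E
python3 - <<'E'
from h import *
R=rot(yaw); print(np.linalg.det(R), robot.ik(W(-.0047,0,.15),R))
robot.gripper_to(.080)
robot.move_ptp(W(-.0047,0,.13),R); st("above")
print(robot.move_linear(W(-.0047,0,.031),.08,None,8)); st("down")
print(robot.move_linear(W(-.0047,.045,.031),.035,None,14)); st("carton")
cv2.imwrite("pics/push1.png",robot.grab_frame("scene")[110:240,270:420,::-1].repeat(4,0).repeat(4,1))
E
```

```text
1.0 [ 0.41646217  0.46203174 -0.71746362  1.85378299  0.36553273  0.96128887
 -0.56880381]
above 3.18 tray mm [-4.4 -1. ] z 130.0 F [-0.2 -0.5  0.6] M [ 0.02 -0.12  0.01] op 79.8 gf 0.0
False
down 4.58 tray mm [-4.4  0. ] z 31.4 F [-0.4 -0.5 -0.1] M [-0.08 -0.05  0.01] op 80.1 gf 0.0
True
carton 5.38 tray mm [-4.9 26. ] z 30.8 F [ 0.1 -1.3  0.2] M [-0.43 -0.17  0.03] op 79.9 gf 0.9
```

View pics/push1.png

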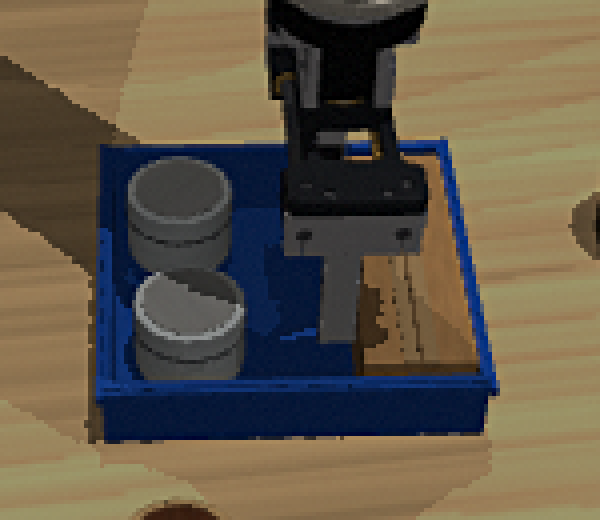

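Run:
```python
from h import *
print(robot.move_linear(W(-.0047,.035,.031),.015,None,14)); st("carton2")
robot.move_linear(W(-.0047,.0,.031),.10); st("mid")
print(robot.move_linear(W(-.0047,-.045,.031),.035,None,14)); st("tins")
print(robot.move_linear(W(-.0047,-.036,.031),.015,None,14)); st("tins2")
cv2.imwrite("pics/push2.png",robot.grab_frame("scene")[110:240,270:420,::-1].repeat(4,0).repeat(4,1))
```

```text
True
carton2 5.72 tray mm [-5.2 25.9] z 30.4 F [ 0.  -0.1  0.2] M [-0.   -0.03 -0.02] op 80.2 gf 0.0
mid 6.13 tray mm [-4.7 -0.2] z 31.0 F [ 0.4  0.8 -0.5] M [-0.02 -0.11  0.05] op 80.0 gf 0.0
True
tins 6.93 tray mm [ -4.8 -25.2] z 31.0 F [0.7 5.4 2.3] M [ 1.15 -0.17 -0.3 ] op 80.0 gf 2.6
True
tins2 7.28 tray mm [ -5.  -25.1] z 31.0 F [0.4 3.3 1.3] M [ 0.73 -0.19 -0.14] op 80.5 gf 1.7
```

View pics/push2.png

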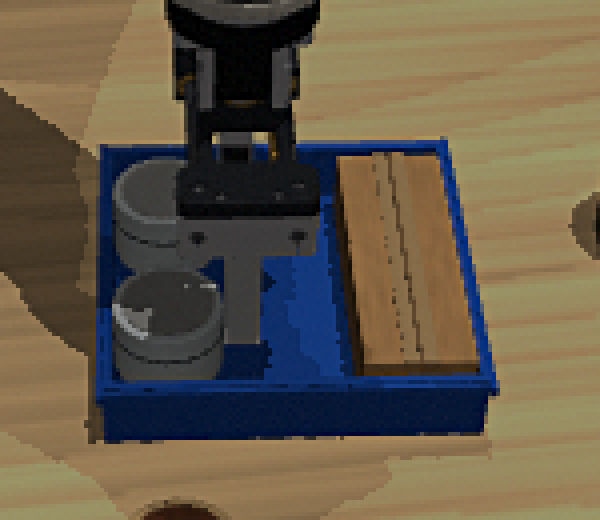

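Run:
```python
from h import *
robot.move_linear(W(-.0047,.0,.031),.10); robot.gripper_to(0)
for n,x,y in(("tin2",.041,-.045),("tin1",-.050,-.045),("carton-",-.060,.045),("carton+",.065,.045)):
    robot.move_linear(W(x,0,.031),.12)
    print(robot.move_linear(W(x,y,.031),.035,None,14)); st(n)
    print(robot.move_linear(W(x,y*.85,.031),.015,None,14)); st(n)
    robot.move_linear(W(x,0,.031),.12)
robot.move_linear(W(.04,0,.15),.15);st()
```

```text
True
tin2 10.31 tray mm [ 41.  -25.6] z 31.1 F [0.8 4.5 2. ] M [ 0.86 -0.21 -0.02] op 0.1 gf 2.1
True
tin2 10.69 tray mm [ 40.6 -25.6] z 31.0 F [0.1 1.7 2.5] M [ 0.53 -0.21  0.03] op 0.3 gf 1.4
True
tin1 12.75 tray mm [-50.  -25.1] z 31.0 F [ 0.5  5.3 -0.4] M [ 1.15 -0.16  0.01] op 0.4 gf 2.7
True
tin1 13.12 tray mm [-50.2 -25.1] z 31.1 F [-0.6  4.2 -0. ] M [ 0.78 -0.13  0.03] op 0.5 gf 1.9
True
carton- 14.53 tray mm [-60.1  25.9] z 30.9 F [ 0.3 -5.3  4.4] M [-1.2  -0.16 -0.01] op 0.3 gf 2.5
True
carton- 14.88 tray mm [-60.3  25.9] z 30.6 F [ 0.  -0.5 -0.1] M [-0.15 -0.13 -0.08] op 0.3 gf 0.2
True
carton+ 17.23 tray mm [64.9 25.9] z 30.7 F [ 1.1 -2.6  1.7] M [-0.79 -0.21 -0.02] op 0.3 gf 1.5
True
carton+ 17.58 tray mm [64.6 25.9] z 30.3 F [-0.5 -0.1  0.1] M [-0.02  0.   -0.03] op 0.6 gf 0.0
 18.9 tray mm [39.7 -0.2] z 149.1 F [ 0.6  0.6 -0.8] M [-0.01 -0.12  0.01] op 0.5 gf 0.0
```

Run:
```python
from h import *
t=lambda L,ox,o: [((x-ox+.5)/4-.5+o[0],(y+.5)/4-.5+o[1]) for x,y in L]
bt=t([(583,70),(680,52),(743,292),(645,312)],520,(400,250)); bs=t([(720,205),(612,248),(540,82),(640,55)],480,(145,130))
bs=[bs[0],bs[1],bs[2],bs[3]]
print([(tri(a,b)[0]*1e3).round(0).tolist() for a,b in zip(bs,bt)])
A=[]
for c,l in((T,bt),(S,bs)):
    q=np.array([c.plane(p,.034) for p in l]); u=(q[0]+q[1]-q[2]-q[3])[:2]; v=(q[0]-q[1]+q[3]-q[2])[:2]
    a=np.degrees(np.arctan2(u[1],u[0])); A.append((*q.mean(0)[:2],a)); print((q.mean(0)*1e3).round(1),a,np.degrees(np.arctan2(v[1],v[0]))-90,np.linalg.norm(u)/2,np.linalg.norm(v)/2)
```

```text
[[520.0, -245.0, 25.0], [542.0, -303.0, 21.0], [405.0, -353.0, 30.0], [383.0, -297.0, 28.0]]
[ 461.9 -297.6   34. ] 21.01584513750652 20.537561055120634 0.14571466974172323 0.06149225171927924
[ 471.6 -296.7   34. ] 20.54016998282145 21.890396285314225 0.15240858732060747 0.05943639673739932
```

Run:
```python
from h import *
a=np.radians(20.8-90); R=rot(a); g=np.array([.4650,-.2978])
robot.gripper_to(.062)
robot.move_ptp(np.r_[g,.15],R); st("above")
print(robot.move_linear(np.r_[g,.058],.08,None,8)); st("down")
robot.gripper_to(0.0); s=st("grip")
robot.move_linear(np.r_[g,.085],.08); robot.pause(.3); st("lift")
cv2.imwrite("pics/lift.png",np.hstack([robot.grab_frame(n)[y:y+130,x:x+100,::-1].repeat(4,0).repeat(4,1) for n,y,x in(("scene",90,130),("top",230,380))]))
```

```text
above 21.32 tray mm [ -48.5 -356.1] z 150.0 F [0.8 0.1 0.1] M [ 0.02 -0.02  0.02] op 62.0 gf 0.0
False
down 22.62 tray mm [ -49.  -357.7] z 58.5 F [-0.3 -1.2  0.2] M [-0.   -0.01 -0.02] op 62.3 gf 0.0
grip 23.3 tray mm [ -49.3 -357.6] z 58.0 F [ 0.7 -0.3  1. ] M [-0.03  0.01 -0.03] op 23.7 gf 30.0
lift 24.09 tray mm [ -49.4 -357.5] z 84.7 F [-0.2  0.3 -1.8] M [ 0.   -0.01  0.02] op 23.5 gf 30.0
```

View pics/lift.png

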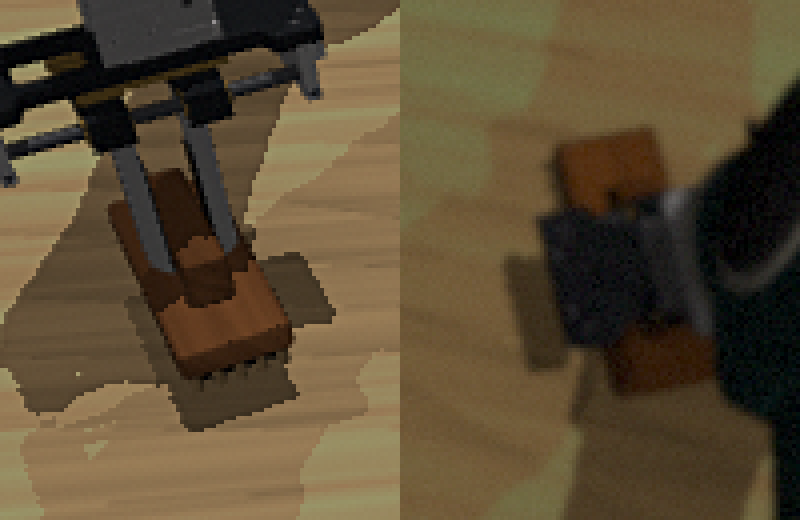

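Run:
```python
from h import *
R=rot(yaw-np.pi/2); p=robot.get_state()["ee_pos"]
robot.move_linear(np.r_[p[:2],.15],.15)
robot.move_ptp(W(0,.0003,.16),R); robot.pause(.3); st("above")
print(robot.move_linear(W(0,.0003,.115),.08)); robot.pause(.2); st("pre")
hit=robot.move_linear(W(0,.0003,.060),.03,None,5); s=st("low"); print(hit,np.degrees(np.arctan2(s["tool_rot"][1,1],s["tool_rot"][0,1]))+90)
cv2.imwrite("pics/low.png",robot.grab_frame("scene")[110:240,270:420,::-1].repeat(4,0).repeat(4,1))
```

```text
above 26.43 tray mm [ 0.1 -0.3] z 160.0 F [ 0.7  0.4 -1. ] M [ 0.01  0.02 -0.03] op 23.7 gf 30.0
False
pre 27.34 tray mm [0.2 0.3] z 115.4 F [ 0.4 -0.3 -1.5] M [ 0.12  0.   -0.03] op 23.8 gf 30.0
low 28.91 tray mm [-0.   0.3] z 62.9 F [-1.4 -1.1  9.5] M [-0.07  0.39  0.03] op 23.9 gf 30.0
True -6.096713138556751
```

View pics/low.png

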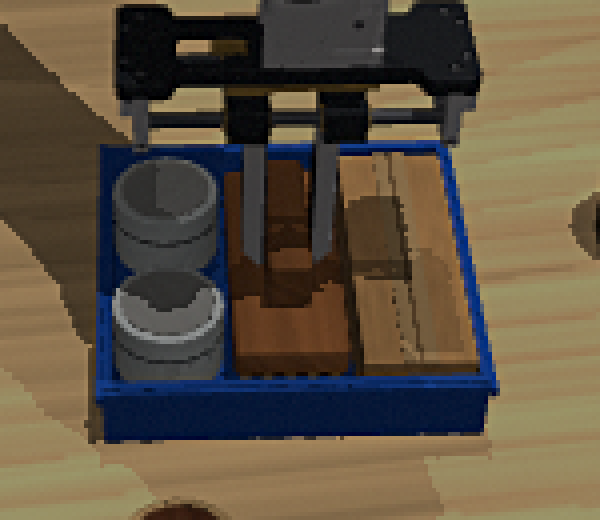

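The brush is in the gap between the tins and the carton. It stopped at TCP z = 62.9 mm, which puts the pins on the tray floor. I'll release with a narrow opening and retreat.

Run:
```python
from h import *
robot.gripper_to(.034); st("open")
p=robot.get_state()["ee_pos"]
robot.move_linear(np.r_[p[:2],.17],.08)
robot.move_ptp(np.array([.35,-.35,.25]),rot(np.radians(-80))); robot.pause(.3); st("away")
a=robot.grab_frame("scene")[110:240,270:420,::-1].repeat(3,0).repeat(3,1); b=robot.grab_frame("top")[170:300,240:370,::-1].repeat(3,0).repeat(3,1)
cv2.imwrite("pics/end.png",np.hstack([a,np.clip(b*1.6,0,255).astype(np.uint8)[:, :350]]))
```

```text
open 29.36 tray mm [-0.6  0.1] z 62.2 F [ 0.7  0.2 -0.6] M [ 0.11 -0.    0.03] op 34.1 gf 0.0
away 32.83 tray mm [-157.8 -421.4] z 249.9 F [ 0.2 -0.6  0.1] M [-0.01 -0.06 -0.  ] op 33.7 gf 0.0
```

View pics/end.png

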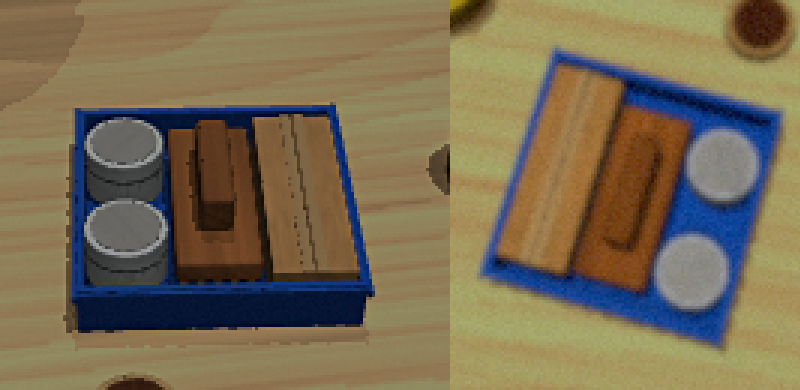

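The final view shows the carton flush to the +y wall, both tins at the -y wall and the brush flat in the gap between them, with the gripper clear.

```bash
python3 -c "
from rig import robot
print(robot.sign_off())"
```

```text
the job is handed in; nothing more can be done
None
```

The job is handed in at about 33 s: I slid the carton and both tins to the tray walls and lowered the brush pins down into the gap, and in the last pictures all four pieces stand flat on the tray floor; the bystanders were left alone.

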